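# Slide the tray of carved stones into the empty bay

### The arm

A 7-joint arm with a two-finger parallel gripper is mounted at the origin on the work surface. World frame = base frame: x ahead of the robot, y to its left, z up, the work surface at z = 0. Lengths are in m, angles in rad, forces in N, time in s.
With the tool pointing down it reaches from about 0.425 to 0.925 m from the base axis. Payload 6.8 kg.
Tool frame: the origin (TCP) lies midway between the tips of the shut fingers; the grasp point (between the pads) lies 19 mm behind it (r.grip_depth is the distance from the TCP to the grasp point, in m); z points along the fingers, y is the line along which they close (so a half turn about z gives the same grasp; the last joint's range is limited). The gripper opens to 85 mm and grips with 20 to 120 N. Pads are 22 mm wide; open, the fingers measure 114 mm over their backs; the gripper's body (76 mm by 85 mm) begins 54 mm behind the grasp point. The pads swing forward as they close: fully open they stand 13 mm farther back than shut.
Start: joints at [1.084, 0.477, 0.022, 1.555, -0.011, 1.109, -0.083], TCP at [0.25, -0.627, 0.195] pointing down, gripper open.
Joint ranges: [-2.96, 2.96], [-0.34, 2.1], [-1.41, 1.46], [0.24, 2.44], [-1.37, 4.51], [0.17, 1.92], [-2.96, 2.96]. Speed limits (rad/s): [2.39, 2.39, 3.14, 3.14, 3.14, 3.14, 3.14].

### API

Orientations are given as a rotation vector (axis times angle).
In Python, from bench import telemetry, grab_frame, calibration, order, silhouettes, r gives the robot as it stands.
- The arm moves only by the tool apply_moves, never from a script. Its argument "moves" is a list of rows, each a list of 7 numbers: the turn, a rotation vector about the tool's x, y, z scaled (see below), then the shift along the tool's x, y, z scaled (see below), then the opening, from -1 (shut) to 1 (fully open). A call has exactly 8 rows; each row shifts and turns the commanded pose from where the row before left it, along the tool's axes as they then stand; what a row does not reach is not made up. The controller multiplies each number of a shift by 1000 mm and each number of a turn by 6 degrees. A row lasts 1/12 s, in which the tool goes at most 41.7 mm and 7.16 degrees, less where a joint would pass 70% of its speed; a pose out of reach is approached as far as the arm can. A call with a number of a shift or a turn outside -1 to 1 is refused whole. A call with a gripper value outside its range is refused whole. The fingers move at their own pace and stop on an object; "grip_force" is the grip in N (left out, the last holds). Time passes only in rows, so rows that do not move let the fingers close, or fill a call up. It gives the time, the measured TCP pose, the force, the opening and the grip force at its end, in the units of the state.
- telemetry.get_obs(): the state, without advancing time (a new reading comes with each control period).
- grab_frame(name): name is "side" or "top"; returns the picture (400x640x3 uint8, blue, green, red); there is no depth.
- calibration(name): a dict with "fx", "fy", "cx", "cy" (pixels), "k1" (the pictures are not rectified: a ray, as slopes to the right and down, at radius r is drawn at 1 + k1 r^2 times it, then the intrinsics apply), "world_from_camera" (4x4, takes a point from camera to world coordinates). Camera axes: x right, y down, z forward; pixel columns grow to the right and rows downward; lengths in m; the calibration is good to about 2 mm. A picture is of the moment at which its call begins. calibration takes no time and is no camera call.
- order.hand_in(): hands the job in; it is judged then, once.
Trained networks look in the newest picture that a camera, given by its name, has taken for a name from the list of things; names that differ only in an ending like _2 or _b are one class to them, and where a whole thing is asked for, a point or a joint stands for the part that bears it (a point fixed in the world has none). Each returns a list of dicts, best first, with "p" (0 to 1); they miss things now and then, are a little off and sometimes report something else, mostly with a low value. They report only what shows in the picture. A call takes as long as a camera call. They do not tell look-alikes from the thing itself.
- silhouettes(thing, camera): "mask" (400x640 bool, what is visible of it) and "extent" ([centre column, centre row, width, height] in pixels, round what is visible of it).
The state is a dict: "clock": time; "joints": joint angles; "qvel": joint speeds; "tau": joint torques, N m; "tcp_pos": TCP position; "orientation": TCP orientation; "contact_force": force on the tool from outside, world axes, zero at the start; "moment": the same for the moment, N m; "grip_width": finger opening in m; "gripper_force": force on a finger pad.
Only numpy, scipy, OpenCV 4.12 (cv2) and the standard library are available. Lean on these libraries where they do the work, as an engineer would, in place of code of your own. Each camera call takes 0.05 s, during which the arm holds its last target. There are 200 camera calls.

### The job

First take the white offcut block out of the empty bay of the wooden tray holder and put it in the grey offcut bin. Then, keeping the tray of carved stones flat on the table and its stones standing in it, slide it into that bay until it is fully home against the end stop. Leave everything else where it stands.

Things in the scene. Friction and masses are not known exactly. Their poses are not given: they have to be found in the camera images.
- tray: The loaded tray: open plywood tray, 90 (its x) by 160 (its y, long axis) by 30 high, walls 6, floor about 6 thick, both ends alike. Free on the table. Origin: centre of its underside. It carries the three stones dome, pillar and foot.
- bay_pad: Thin (1 mm) cork pad on the table inside the EMPTY bay of the holder; origin at the centre of the bay's floor, +y the way a tray slides in. The mouth is 60 before it (-y), the end stop's face 60 beyond it (+y). A tray fully home touches the end stop: its origin is then 20 before (-y of) this origin, and 40 of its tail sticks out of the mouth.
- holder: Low wooden tray holder screwed to the table, two equal bays side by side, 108 centre to centre. Origin on the table at the middle of its mouth, axes as bay_pad. Each bay is 94 wide between rails 14 thick, 40 high, with rounded noses at the mouth; lips on the rails reach 5 inwards over a tray's rim, from 34 to 40 high. Overall 230 (x) by 132 (y).
- full_tray: Fixed in the other bay: an identical tray already home with stones up to 46 high. Origin at the centre of that bay's floor, axes as bay_pad. Leave alone.
- offcut: Upright white block 36 (x) by 50 (y) by 75 high, loose, standing inside the empty bay and blocking it. Origin: centre of its underside.
- offcut_bin: Open grey plastic box fixed to the table, 140 by 140 by 60 high, walls and floor 5. Origin: centre of its underside.
- dome: White stone dome on the tray, 44 across, 32 high, about 48 from the tray's centre towards its +y end. Origin: centre of its underside.
- pillar: White stone block on the tray, 32 by 32 by 46 high, near its middle. Origin: centre of its underside.
- foot: White carved foot on the tray, 26 by 40 by 36 high, about 48 from the tray's centre towards its -y end. Origin: centre of its underside.
- figurine: Bystander: slender white turned figure, 48 across the base, 85 high, standing in front of the taken bay. Origin: centre of its underside.
- cone: Bystander: white stone cone, 50 across the base, 58 high, beside the holder's mouth on the robot's side. Origin: centre of its underside.
- mug: Bystander: white mug, 72 across, 85 high, handle at its +y. Origin: centre of its underside.
- jar: Bystander: glass jar, 60 across, 90 high. Origin: centre of its underside.
- brush: Bystander: wooden hand brush lying on the table along its own x, about 200 long.
- sanding_block: Bystander: cork sanding block 66 by 100 by 30 high. Origin: centre of its underside.
Mind the look-alikes: they are no part of the job. Leave any black or orange look-alike of the pillar alone.

How it is judged:
By the outcome, as a careful person would: the job done as asked, in the order asked, and still so for the second after the job is handed in, with the robot touching nothing.
It also fails if it takes over 72 s, if anything falls off the work surface, if the arm or the gripper's body presses on something with over 40 N, if the wrist force passes 120 N, or if a joint passes its speed limit or range.

## Working session

There is one attempt and no reset: what is moved stays moved. The work goes in short steps, Python scripts to look and compute and a tool call to move; the robot and the scene stay as the last step left them, time stands still between calls to the robot, and variables do not carry over. Pictures are saved under pics/ and viewed, at most 10 in all, crops included, and the job is handed in when it is done.

Besides the shell and the picture viewer there is one more tool, called after "Request:" in YAML: its name, and indented under it one key for each argument. apply_moves: Moves the arm, as the interface text tells. Its arguments: {"type":"object","properties":{"moves":{"type":"array"},"grip_force":{"type":"number"}},"required":["moves"]}

```bash
ls; mkdir -p pics; python3 - <<'E'
from bench import telemetry, grab_frame, calibration, silhouettes, r
import cv2,numpy as np
for n in("side","top"):
    f=grab_frame(n);cv2.imwrite(f"pics/{n}0.png",f)
    c=calibration(n);print(n,{k:(np.round(v,4).tolist()) for k,v in c.items()})
o=telemetry.get_obs();print(o)
for t in "tray bay_pad holder full_tray offcut offcut_bin dome pillar foot figurine cone mug jar brush sanding_block".split():
    for n in("top","side"):
        print(t,n,[(round(d["p"],2),np.round(d["extent"]).tolist()) for d in silhouettes(t,n)[:3]])
E
```

```text
pics
side {'fx': 401.927, 'fy': 401.927, 'cx': 319.9925, 'cy': 199.1912, 'k1': -0.0436, 'world_from_camera': [[0.7637, -0.3667, 0.5313, 0.0256], [-0.6454, -0.4512, 0.6163, -0.6084], [0.0137, -0.8136, -0.5813, 0.6139], [0.0, 0.0, 0.0, 1.0]]}
top {'fx': 384.997, 'fy': 384.997, 'cx': 320.1252, 'cy': 198.6131, 'k1': -0.0776, 'world_from_camera': [[0.0064, -0.9992, 0.0384, 0.4986], [-0.9996, -0.0075, -0.0273, -0.0095], [0.0276, -0.0382, -0.9989, 0.9695], [0.0, 0.0, 0.0, 1.0]]}
{'clock': 0.1, 'joints': array([ 1.08391026,  0.47772405,  0.02236134,  1.55632589, -0.01148754,
        1.10933326, -0.08310333]), 'qvel': array([ 9.12053071e-04, -2.51065316e-03,  5.53706998e-04, -2.42710025e-03,
        7.48858432e-05, -1.41443493e-04, -6.52317585e-04]), 'tau': array([ 5.15800493e-03, -5.97754383e+01,  1.61444653e+00, -2.81952435e+01,
        1.28854369e-02,  4.95900764e-03, -1.82648427e-05]), 'tcp_pos': array([ 0.24936241, -0.62661384,  0.19393021]), 'orientation': array([-3.08384362e+00, -5.91152983e-01,  7.06470415e-04]), 'contact_force': array([-0.00859993,  0.25908298,  0.13502936]), 'moment
[... 1402 characters left out ...]
.0])]
cone top [(0.79, [275.0, 258.0, 22.0, 19.0]), (0.6, [154.0, 133.0, 35.0, 31.0])]
cone side [(0.94, [250.0, 217.0, 19.0, 24.0]), (0.72, [272.0, 187.0, 53.0, 47.0])]
mug top [(0.57, [441.0, 283.0, 50.0, 38.0]), (0.45, [240.0, 167.0, 46.0, 32.0])]
mug side [(0.8, [352.0, 334.0, 45.0, 72.0])]
jar top [(0.58, [155.0, 133.0, 38.0, 30.0]), (0.46, [289.0, 214.0, 22.0, 17.0])]
jar side [(0.73, [279.0, 129.0, 23.0, 33.0])]
brush top [(0.73, [271.0, 111.0, 83.0, 20.0]), (0.72, [291.0, 213.0, 22.0, 18.0])]
brush side [(0.72, [357.0, 166.0, 56.0, 36.0])]
sanding_block top [(0.98, [474.0, 220.0, 36.0, 42.0]), (0.34, [150.0, 202.0, 78.0, 67.0])]
sanding_block side [(0.56, [453.0, 336.0, 65.0, 63.0])]
```

```bash
python3 - <<'E'
import cv2
t=cv2.imread("pics/top0.png");cv2.imwrite("pics/top0c.png",cv2.resize(t[80:320,80:540],(800,417),interpolation=cv2.INTER_CUBIC))
s=cv2.imread("pics/side0.png");cv2.imwrite("pics/side0c.png",cv2.resize(s[90:390,190:540],(700,600),interpolation=cv2.INTER_CUBIC))
E
```

```text
(no output)
```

View pics/top0c.png

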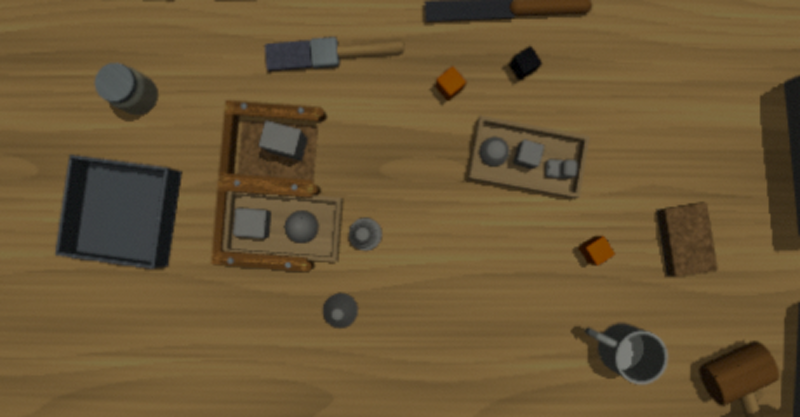

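View pics/side0c.png

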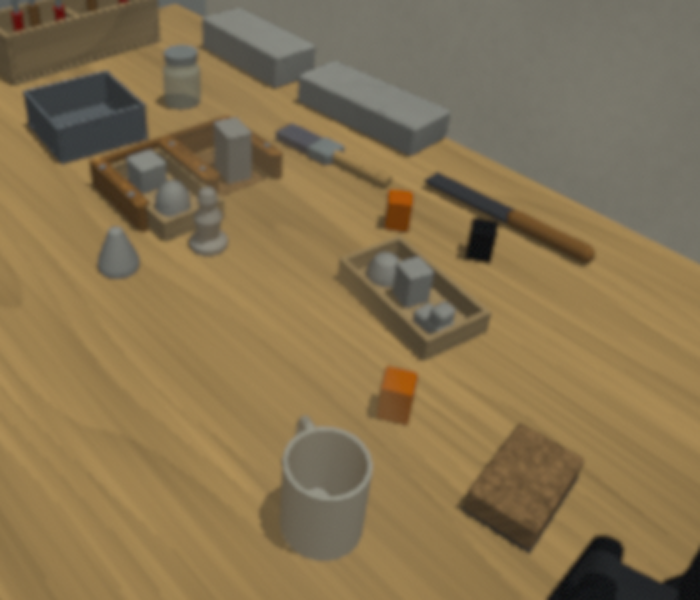

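The pictures show these positions (full-frame pixels):
- **Top view:** white offcut in the empty bay at (242,161), bin at (147,202), and the tray at (386,170) with its dome, pillar and foot. The figurine is at (291,214) in front of the full bay.
- **Look-alikes for the offcut:** the full tray's white square stone (224,208), the tray's pillar (384,169), orange blocks (340,127) and (424,224), and a black block (383,116). The offcut is the tall white one on the cork.

Next I'll fit the poses.

```bash
cat > h.py <<'E'
import numpy as np,cv2
from scipy.optimize import minimize
from scipy.spatial.transform import Rotation as R
from bench import telemetry, grab_frame, calibration, silhouettes, r
C={n:calibration(n) for n in("top","side")}
def proj(P,n):
    c=C[n];T=np.linalg.inv(c["world_from_camera"]);p=np.atleast_2d(P)@T[:3,:3].T+T[:3,3]
    s=p[:,:2]/p[:,2:];s=s*(1+c["k1"]*(s**2).sum(1,keepdims=True))
    return s*[c["fx"],c["fy"]]+[c["cx"],c["cy"]]
def unproj(uv,n,z):
    c=C[n];d=(np.array(uv,float)-[c["cx"],c["cy"]])/[c["fx"],c["fy"]];s=d.copy()
    for _ in range(8): s=d/(1+c["k1"]*(s@s))
    M=np.array(c["world_from_camera"]);v=M[:3,:3]@[*s,1];return M[:3,3]+v*(z-M[2,3])/v[2]
def box(w,l,h,z0=0): return np.array([[a*w/2,b*l/2,z] for a in(-1,1) for b in(-1,1) for z in(z0,h)])
def pose(B,q): 
    c,s=np.cos(q[2]),np.sin(q[2]);return B@np.array([[c,s,0],[-s,c,0],[0,0,1]])+[q[0],q[1],0]
K=8
def fit(B,masks,q0):
    up={};
    for n,m in masks.items():
        pts=cv2.findContours(m.astype(np.uint8),0,1)[0];h=cv2.convexHull(np.vstack(pts))
        x,y,w,l=cv2.boundingRect(h);o=np.array([x-15,y-15])
        f=lambda hh:cv2.fillPoly(np.zeros(((l+30)*K,(w+30)*K),np.uint8),[np.round(hh*K).astype(np.int32)],1)
        k=cv2.resize(m[o[1]:o[1]+l+30,o[0]:o[0]+w+30].astype(np.float32),None,fx=K,fy=K,interpolation=cv2.INTER_LINEAR)>.5
        hk=cv2.convexHull(np.vstack(cv2.findContours(k.astype(np.uint8),0,1)[0]))
        up[n]=(o,f,cv2.fillPoly(np.zeros_like(k,np.uint8),[hk],1))
    def cost(q):
        t=0
        for n,(o,f,M) in up.items():
            hh=cv2.convexHull(proj(pose(B,q),n).astype(np.float32))[:,0]-o+.5
            m=f(hh);t+=1-(m&M).sum()/max(1,(m|M).sum())
        return t/len(up)
    b=min((minimize(cost,[q0[0],q0[1],a],method="Nelder-Mead",options=dict(initial_simplex=[[q0[0],q0[1],a],[q0[0]+.01,q0[1],a],[q0[0],q0[1]+.01,a],[q0[0],q0[1],a+.15]],xatol=1e-5,fatol=1e-5)) for a in np.array([-.3,0,.3])+q0[2]),key=lambda s:s.fun)
    return np.round(b.x,4),round(b.fun,3)
def obs():
    o=telemetry.get_obs();print("t",round(o["clock"],2),"tcp",o["tcp_pos"].round(4),"F",o["contact_force"].round(1),"w",round(o["grip_width"],4),"gf",round(o["gripper_force"],1));print(R.from_rotvec(o["orientation"]).as_matrix().round(3).tolist());return o
E
python3 - <<'E'
from h import *
grab_frame("top");grab_frame("side")
S=dict(tray=box(.09,.16,.03),offcut=box(.036,.05,.075),offcut_bin=box(.14,.14,.06),holder=box(.23,.132,.04),figurine=box(.048,.048,.085),jar=box(.06,.06,.09),bay_pad=box(.094,.12,.001))
for t,B in S.items():
    ms={n:silhouettes(t,n) for n in("top","side")}
    ms={n:m[0]["mask"] for n,m in ms.items() if m}
    e=np.argwhere(ms["top"]).mean(0)[::-1];g=unproj(e,"top",B[:,2].max())
    print(t,"guess",g.round(3),"both",fit(B,ms,[g[0],g[1],0]),*[(n,fit(B,{n:m},[g[0],g[1],0])) for n,m in ms.items()])
for t,z in(("dome",.03),("pillar",.052),("foot",.035)):
    for d in silhouettes(t,"top")[:3]: print(t,round(d["p"],2),unproj(d["extent"][:2],"top",z).round(3))
E
```

```text
tray guess [ 0.606 -0.192  0.03 ] both (array([ 0.6073, -0.1931, -0.1648]), np.float64(0.045)) ('top', (array([ 0.6073, -0.1931, -0.1648]), np.float64(0.045)))Traceback (most recent call last):
  File "<stdin>", line 8, in <module>
  File "h.py", line 33, in fit
    b=min((minimize(cost,[q0[0],q0[1],a],method="Nelder-Mead",options=dict(initial_simplex=[[q0[0],q0[1],a],[q0[0]+.01,q0[1],a],[q0[0],q0[1]+.01,a],[q0[0],q0[1],a+.15]],xatol=1e-5,fatol=1e-5)) for a in np.array([-.3,0,.3])+q0[2]),key=lambda s:s.fun)
  File "h.py", line 33, in <genexpr>
    b=min((minimize(cost,[q0[0],q0[1],a],method="Nelder-Mead",options=dict(initial_simplex=[[q0[0],q0[1],a],[q0[0]+.01,q0[1],a],[q0[0],q0[1]+.01,a],[q0[0],q0[1],a+.15]],xatol=1e-5,fatol=1e-5)) for a in np.array([-.3,0,.3])+q0[2]),key=lambda s:s.fun)
           ~~~~~~~~^^^^^^^^^^^^^^^^^^^^^^^^^^^^^^^^^^^^^^^^^^^^^^^^^^^^^^^^^^^^^^^^^^^^^^^^^^^^^^^^^^^^^^^^^^^^^^^^^^^^^^^^^^^^^^^^^^^^^^^^^^^^^^^^^^^^^^^^^^^^^^^^^^^^^^^^^^^^^^^^^^^^^^^^^^^^^
    res = _minimize_neldermead(fun, x0, args, callback, bounds=bounds,
                               **options)
    fsim[k] = func(sim[k])
              ~~~~^^^^^^^^
    fx = function(np.copy(x), *(wrapper_args + args))
  File "h.py", line 31, in cost
    m=f(hh);t+=1-(m&M).sum()/max(1,(m|M).sum())
                  ~^~
ValueError: operands could not be broadcast together with shapes (512,392) (424,472)
```

```bash
sed -i 's/f=lambda hh:cv2/f=lambda hh,w=w,l=l:cv2/' h.py
python3 - <<'E'
from h import *
grab_frame("top");grab_frame("side")
S=dict(tray=box(.09,.16,.03),offcut=box(.036,.05,.075),offcut_bin=box(.14,.14,.06),holder=box(.23,.132,.04),figurine=box(.048,.048,.085),jar=box(.06,.06,.09),bay_pad=box(.094,.12,.001))
for t,B in S.items():
    ms={n:silhouettes(t,n) for n in("top","side")}
    ms={n:m[0]["mask"] for n,m in ms.items() if m}
    e=np.argwhere(ms["top"]).mean(0)[::-1];g=unproj(e,"top",B[:,2].max())
    print(t,"both",*fit(B,ms,[g[0],g[1],0]),*[(n,fit(B,{n:m},[g[0],g[1],0])) for n,m in ms.items()])
for t,z in(("dome",.03),("pillar",.052),("foot",.035)):
    for d in silhouettes(t,"top")[:3]: print(t,round(d["p"],2),unproj(d["extent"][:2],"top",z).round(3))
E
```

```text
tray both [ 0.6093 -0.1935 -0.1721] 0.033 ('top', (array([ 0.6076, -0.194 , -0.1622]), np.float64(0.033))) ('side', (array([ 0.6101, -0.1928, -0.1688]), np.float64(0.023)))
offcut both [ 0.625   0.1528 -0.29  ] 0.091 ('top', (array([ 0.625 ,  0.1532, -0.2394]), np.float64(0.047))) ('side', (array([ 0.626,  0.152, -0.429]), np.float64(0.072)))
offcut_bin both [ 0.526   0.3856 -0.116 ] 0.035 ('top', (array([ 0.5247,  0.3863, -0.1132]), np.float64(0.022))) ('side', (array([ 0.5276,  0.3845, -0.1217]), np.float64(0.034)))
holder both [ 0.5645  0.1755 -0.0516] 0.057 ('top', (array([ 0.5629,  0.1742, -0.0651]), np.float64(0.067))) ('side', (array([ 0.5648,  0.1761, -0.0569]), np.float64(0.046)))
figurine both [ 0.4978  0.0344 -0.6033] 0.417 ('top', (array([ 0.4979,  0.0341, -0.4757]), np.float64(0.365))) ('side', (array([ 0.5017,  0.0427, -0.6479]), np.float64(0.462)))
jar both [ 0.6948  0.3744 -0.4054] 0.608 ('top', (array([ 0.6948,  0.3744, -0.4054]), np.float64(0.215))) ('side', (array([ 0.6872,  0.3558, -0.3   ]), np.float64(1.0)))
bay_pad both [ 0.6204  0.1664 -0.1689] 0.324 ('top', (array([ 0.6157,  0.1672, -0.1916]), np.float64(0.214))) ('side', (array([ 0.6314,  0.1643, -0.1429]), np.float64(0.425)))
dome 0.69 [ 0.612 -0.145  0.03 ]
pillar 0.82 [ 0.473 -0.291  0.052]
pillar 0.67 [ 0.739 -0.181  0.052]
pillar 0.65 [ 0.599 -0.192  0.052]
foot 0.49 [ 0.586 -0.239  0.035]
foot 0.22 [ 0.608 -0.146  0.035]
```

Request:
apply_moves:
  moves:
    - [0, 0, -1, 0, 0, 0, 1]
    - [0, 0, -1, 0, 0, 0, 1]
    - [0, 0, -1, 0, 0, 0, 1]
    - [0, 0, -1, 0, 0, 0, 1]
    - [0, 0, -1, 0, 0, 0, 1]
    - [0, 0, -1, 0, 0, 0, 1]
    - [0, 0, -1, 0, 0, 0, 1]
    - [0, 0, -1, 0, 0, 0, 1]
  grip_force: 50

```text
clock: 3.52
tcp_pos: [0.2495, -0.6272, 0.1948]
orientation: [2.574, 1.802, -0.0]
contact_force: [0.0, 0.1, -0.2]
grip_width: 0.0853
gripper_force: 0.0
```

```bash
cat >> h.py <<'E'
def go(x,y,z,th=None):
    o=obs();M=R.from_rotvec(o["orientation"]).as_matrix();d=M.T@(np.array([x,y,z])-o["tcp_pos"])
    a=np.degrees(np.arctan2(M[1,0],M[0,0]));print("theta",a.round(2),"tilt",np.degrees(np.arccos(-M[2,2])).round(2),"tool shift mm",(1000*d).round(1),"turn units",None if th is None else round((a-th)/6,2),"joints",o["joints"].round(2))
E
python3 -c "
from h import *
go(.625,.153,.15,75)"
```

```text
t 3.52 tcp [ 0.2495 -0.6272  0.1948] F [ 0.   0.1 -0.2] w 0.0853 gf 0.0
[[0.342, 0.94, -0.0], [0.94, -0.342, -0.0], [-0.0, -0.0, -1.0]]
theta 69.99 tilt 0.01 tool shift mm [861.6  85.9  44.7] turn units -0.83 joints [ 1.21  0.48 -0.16  1.55  0.08  1.12  0.69]
```

Request:
apply_moves:
  moves:
    - [0, 0, 0, 0.039, 0.004, 0, 1]
    - [0, 0, 0, 0.039, 0.004, 0, 1]
    - [0, 0, 0, 0.039, 0.004, 0, 1]
    - [0, 0, 0, 0.039, 0.004, 0, 1]
    - [0, 0, 0, 0.039, 0.004, 0, 1]
    - [0, 0, 0, 0.039, 0.004, 0, 1]
    - [0, 0, 0, 0.039, 0.004, 0, 1]
    - [0, 0, 0, 0.039, 0.004, 0, 1]

```text
clock: 4.18
tcp_pos: [0.3884, -0.344, 0.1951]
orientation: [2.578, 1.795, -0.0]
contact_force: [0.6, -0.7, -0.1]
grip_width: 0.0859
gripper_force: 0.0
```

Request:
apply_moves:
  moves:
    - [0, 0, 0, 0.039, 0.004, 0, 1]
    - [0, 0, 0, 0.039, 0.004, 0, 1]
    - [0, 0, 0, 0.039, 0.004, 0, 1]
    - [0, 0, 0, 0.039, 0.004, 0, 1]
    - [0, 0, 0, 0.039, 0.004, 0, 1]
    - [0, 0, 0, 0.039, 0.004, 0, 1]
    - [0, 0, 0, 0.039, 0.004, 0, 1]
    - [0, 0, 0, 0.039, 0.004, 0, 1]

```text
clock: 4.85
tcp_pos: [0.5268, -0.0625, 0.1952]
orientation: [2.578, 1.794, 0.001]
contact_force: [0.5, -1.3, 0.3]
grip_width: 0.0854
gripper_force: 0.0
```

```bash
python3 -c "
from h import *
go(.625,.153,.15,75)
f=grab_frame('top');import cv2
cv2.imwrite('pics/crop1.png',cv2.resize(f[130:230,200:320],(720,600),interpolation=cv2.INTER_CUBIC))"
```

```text
t 4.85 tcp [ 0.5268 -0.0625  0.1952] F [ 0.5 -1.3  0.3] w 0.0854 gf 0.0
[[0.347, 0.938, 0.001], [0.938, -0.347, -0.0], [-0.0, 0.001, -1.0]]
theta 69.68 tilt 0.05 tool shift mm [236.2  17.3  45.2] turn units -0.89 joints [ 0.4   0.28 -0.48  1.87  0.15  1.02 -0.49]
```

View pics/crop1.png

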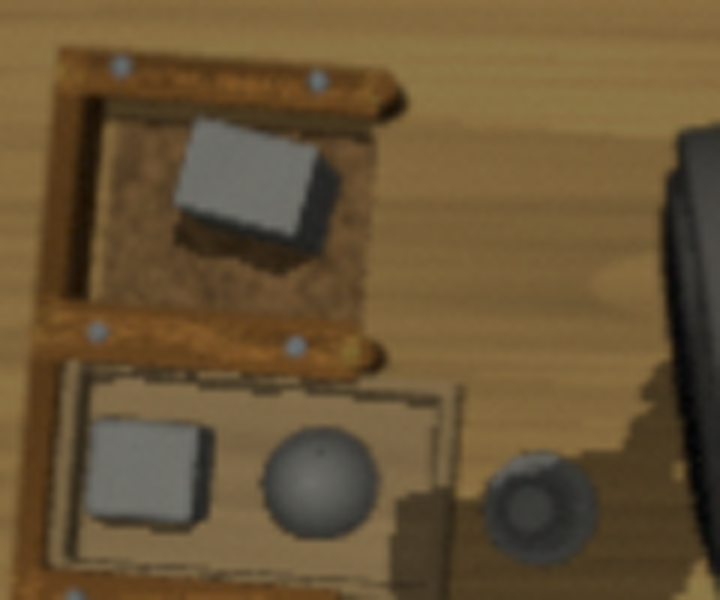

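The close crop shows the offcut's top face centred at crop (250,179), which is full-frame (241.7,159.8). It is turned about 15° and is the tall white block standing on the cork, so it is the right one.

```bash
python3 -c "
from h import *
for p in ((202,118),(325,152),(300,240),(175,205),(250.5,179)): print(unproj((p[0]/6+199.6,p[1]/6+129.6),'top',.075).round(4))"
```

```text
[0.6468 0.1697 0.075 ]
[0.6338 0.1215 0.075 ]
[0.5993 0.1307 0.075 ]
[0.6126 0.1795 0.075 ]
[0.623  0.1503 0.075 ]
```

Request:
apply_moves:
  moves:
    - [0, 0, 0, 0.039, 0.003, 0, 1]
    - [0, 0, 0, 0.039, 0.003, 0, 1]
    - [0, 0, 0, 0.039, 0.003, 0, 1]
    - [0, 0, 0, 0.039, 0.003, 0, 1]
    - [0, 0, 0, 0.039, 0.003, 0, 1]
    - [0, 0, 0, 0.039, 0.003, 0, 1]
    - [0, 0, -0.9, 0, 0, 0, 1]
    - [0, 0, 0, 0, 0, 0, 1]

```text
clock: 5.57
tcp_pos: [0.6241, 0.1525, 0.1945]
orientation: [-2.482, -1.924, -0.001]
contact_force: [0.1, -0.6, 0.1]
grip_width: 0.0853
gripper_force: 0.0
```

```bash
python3 -c "
from h import *
go(.625,.153,.047,75)"
```

```text
t 5.57 tcp [0.6241 0.1525 0.1945] F [ 0.1 -0.6  0.1] w 0.0853 gf 0.0
[[0.249, 0.968, -0.0], [0.968, -0.249, 0.002], [0.001, -0.001, -1.0]]
theta 75.56 tilt 0.1 tool shift mm [  0.5   0.8 147.5] turn units 0.09 joints [ 0.05  0.48 -0.54  1.61  0.26  1.13 -0.8 ]
```

Request:
apply_moves:
  moves:
    - [0, 0, 0, 0, 0, 0.03, 1]
    - [0, 0, 0, 0, 0, 0.03, 1]
    - [0, 0, 0, 0, 0, 0.03, 1]
    - [0, 0, 0, 0, 0, 0.025, 1]
    - [0, 0, 0, 0, 0, 0.02, 1]
    - [0, 0, 0, 0, 0, 0.012, 1]
    - [0, 0, 0, 0, 0, 0, 1]
    - [0, 0, 0, 0, 0, 0, -1]

```text
clock: 6.23
tcp_pos: [0.6243, 0.1481, 0.048]
orientation: [2.492, 1.912, -0.001]
contact_force: [-0.5, 1.4, -0.1]
grip_width: 0.0754
gripper_force: 0.0
```

Request:
apply_moves:
  moves:
    - [0, 0, 0, 0, 0, 0, -1]
    - [0, 0, 0, 0, 0, 0, -1]
    - [0, 0, 0, 0, 0, 0, -1]
    - [0, 0, 0, 0, 0, 0, -1]
    - [0, 0, 0, 0, 0, 0, -1]
    - [0, 0, 0, 0, 0, 0, -1]
    - [0, 0, 0, 0, 0, 0, -1]
    - [0, 0, 0, 0, 0, 0, -1]

```text
clock: 6.9
tcp_pos: [0.6241, 0.1491, 0.0478]
orientation: [2.491, 1.915, -0.0]
contact_force: [0.4, 0.1, -0.0]
grip_width: 0.0001
gripper_force: 0.0
```

```bash
python3 -c "
from h import *
go(.526,.386,.15,75)"
```

```text
t 6.9 tcp [0.6241 0.1491 0.0478] F [ 0.4  0.1 -0. ] w 0.0001 gf 0.0
[[0.257, 0.966, -0.0], [0.966, -0.257, -0.0], [-0.0, -0.0, -1.0]]
theta 75.1 tilt 0.0 tool shift mm [ 203.7 -155.7 -102.2] turn units 0.02 joints [ 0.01  0.63 -0.48  1.73  0.37  0.87 -0.89]
```

```bash
python3 -c "
from h import *
a=grab_frame('top')[110:230,190:340];b=grab_frame('side')[120:240,220:370]
cv2.imwrite('pics/miss.png',np.hstack([cv2.resize(a,(400,320),interpolation=2),cv2.resize(b,(400,320),interpolation=2)]))"
```

```text
(no output)
```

View pics/miss.png

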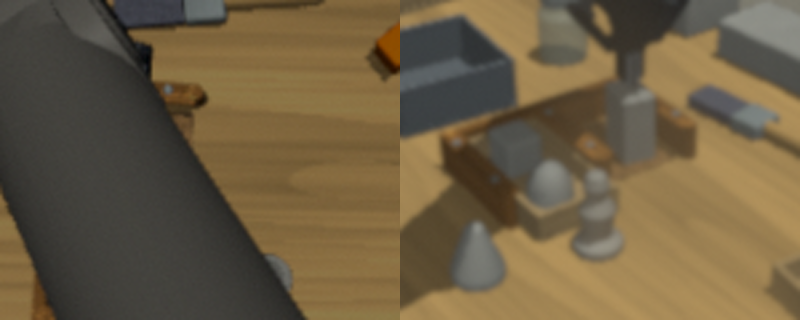

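The block still stands and the fingers shut without it. The top view is blocked by the arm, so I'll measure where the block and the fingers are in the side view.

```bash
python3 -c "
from h import *
o=obs();print(proj(o['tcp_pos'],'side'),proj(o['tcp_pos']+[0,0,.1],'side'))
f=grab_frame('side')
for d in silhouettes('offcut','side')[:2]:
  print(d['p'],np.round(d['extent']),fit(box(.036,.05,.075),{'side':d['mask']},[.624,.151,-.26]))
print(proj(pose(box(.036,.05,.075),[.624,.151,-.26]),'side').round(0).tolist())
cv2.imwrite('pics/miss2.png',cv2.resize(f[100:200,260:380],(720,600),interpolation=2))"
```

```text
t 7.0 tcp [0.6241 0.1491 0.0478] F [ 0.2  0.9 -0.8] w 0.0001 gf 0.0
[[0.257, 0.966, -0.0], [0.966, -0.257, -0.0], [-0.0, -0.0, -1.0]]
[[305.75106069 162.86884186]] [[305.50343394 129.97479447]]
0.67 [295. 201.  20.  34.] (array([ 0.624,  0.151, -0.56 ]), np.float64(1.0))
0.66 [308. 167.  23.  31.] (array([ 0.6252,  0.1498, -0.31  ]), np.float64(0.054))
[[303.0, 183.0], [303.0, 160.0], [296.0, 174.0], [296.0, 151.0], [315.0, 180.0], [315.0, 157.0], [308.0, 172.0], [308.0, 149.0]]
```

View pics/miss2.png

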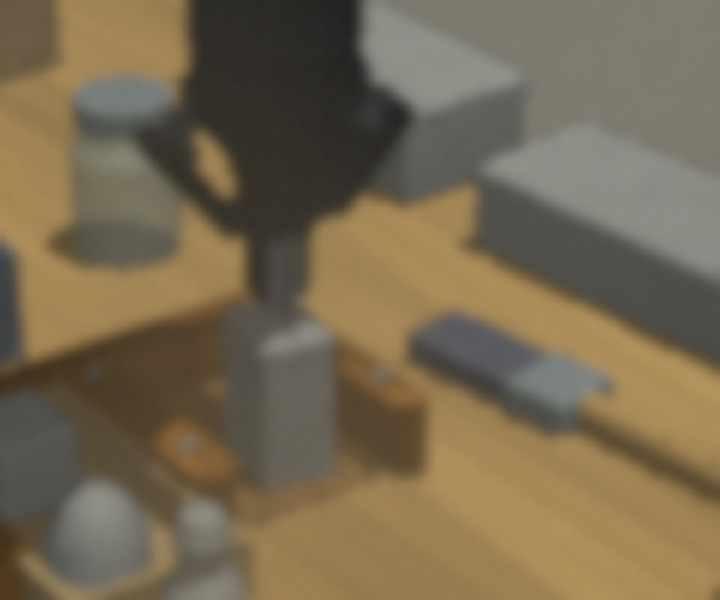

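The block has not moved, and the shut fingertips seem to end at its top or behind it. I'll lift straight up and compare the real fingertip position with the reported TCP.

Request:
apply_moves:
  moves:
    - [0, 0, 0, 0, 0, -0.03, -1]
    - [0, 0, 0, 0, 0, -0.03, -1]
    - [0, 0, 0, 0, 0, -0.03, -1]
    - [0, 0, 0, -0.03, 0, 0, -1]
    - [0, 0, 0, -0.035, 0, 0, -1]
    - [0, 0, 0, -0.035, 0, 0, -1]
    - [0, 0, 0, 0, 0, 0, -1]
    - [0, 0, 0, 0, 0, 0, -1]

```text
clock: 7.77
tcp_pos: [0.5982, 0.0492, 0.1377]
orientation: [2.495, 1.908, -0.002]
contact_force: [0.4, 0.4, -0.2]
grip_width: 0.0
gripper_force: 0.0
```

```bash
python3 -c "
from h import *
o=obs();p=o['tcp_pos']
for n in ('side','top'): print(n,proj(p,n),proj(p+[0,0,.05],n))
f=grab_frame('side');t=grab_frame('top')
u=proj(p,'side')[0].astype(int);v=proj(p,'top')[0].astype(int);print(u,v)
S=f[u[1]-50:u[1]+50,u[0]-60:u[0]+60].copy();T=t[v[1]-50:v[1]+50,v[0]-60:v[0]+60].copy()
S=cv2.resize(S,(400,333),interpolation=2);T=cv2.resize(T,(400,333),interpolation=2)
for I in(S,T): cv2.circle(I,(200,167),3,(0,0,255),1)
cv2.imwrite('pics/tip.png',np.hstack([S,T]))
d=silhouettes('offcut','side')[0];print(d['p'],fit(box(.036,.05,.075),{'side':d['mask']},[.624,.151,-.26]))
d=silhouettes('offcut','top')
if d: print(d[0]['p'],fit(box(.036,.05,.075),{'top':d[0]['mask']},[.624,.151,-.26]))
"
```

```text
t 7.77 tcp [0.5982 0.0492 0.1377] F [ 0.4  0.4 -0.2] w 0.0 gf 0.0
[[0.262, 0.965, -0.0], [0.965, -0.262, -0.002], [-0.002, 0.0, -1.0]]
side [[322.60975223 150.60058827]] [[322.97571695 132.09373075]]
top [[282.7376141  167.12863403]] [[281.03770128 164.18893734]]
[322 150] [282 167]
0.68 (array([ 0.6269,  0.1529, -0.3395]), np.float64(0.047))
```

View pics/tip.png

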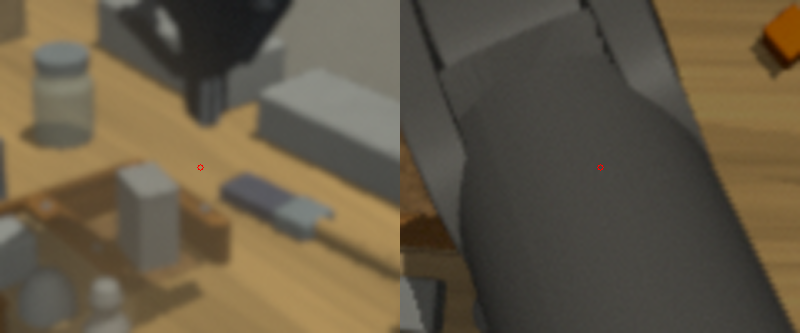

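The real fingertips are about 13 px higher in the side view than reported, which is roughly 36 mm, so the reported TCP has an offset. I'll settle it by touching the bare table between the holder and the tray.

Request:
apply_moves:
  moves:
    - [0, 0, 0, -0.03, 0, 0.02, -1]
    - [0, 0, 0, -0.03, 0, 0.03, -1]
    - [0, 0, 0, 0, 0, 0.03, -1]
    - [0, 0, 0, 0, 0, 0.03, -1]
    - [0, 0, 0, 0, 0, 0.02, -1]
    - [0, 0, 0, 0, 0, 0, -1]
    - [0, 0, 0, 0, 0, 0, -1]
    - [0, 0, 0, 0, 0, 0, -1]

```text
clock: 8.63
tcp_pos: [0.5844, -0.0037, 0.0096]
orientation: [2.489, 1.916, 0.003]
contact_force: [0.5, 0.3, 0.4]
grip_width: 0.0001
gripper_force: 0.0
```

```bash
python3 -c "
from h import *
o=obs();p=o['tcp_pos']
f=grab_frame('side');u=proj(p,'side')[0];print(u, proj(p+[0,0,.036],'side'))
a=u.astype(int);cv2.imwrite('pics/tip2.png',cv2.resize(f[a[1]-50:a[1]+30,a[0]-50:a[0]+50],(800,600)[:2] and (750,600),interpolation=2));print(a)
"
```

```text
t 8.63 tcp [ 0.5844 -0.0037  0.0096] F [0.5 0.3 0.4] w 0.0001 gf 0.0
[[0.256, 0.967, 0.002], [0.967, -0.256, 0.001], [0.001, 0.002, -1.0]]
[331.12347063 204.65340663] [[331.5551359  192.99492424]]
[331 204]
```

View pics/tip2.png

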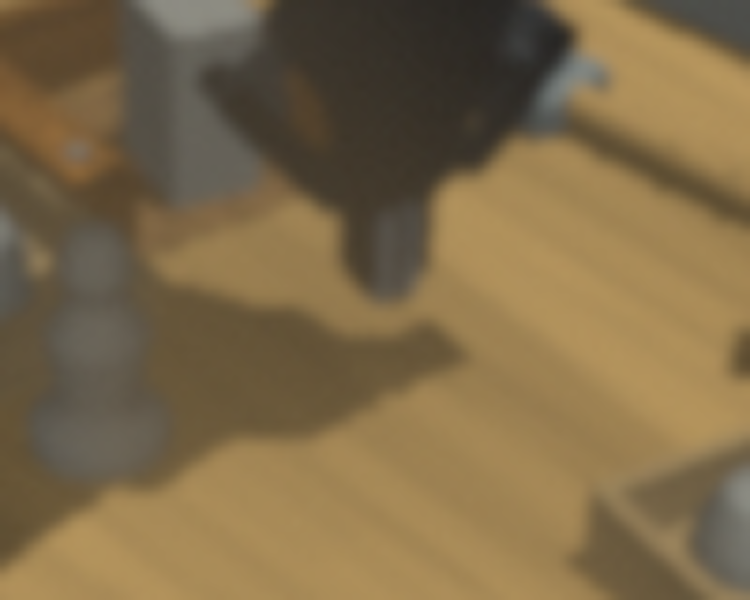

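The tip is at crop (390,297), i.e. (333,193.6), which fits about +35 mm in z and only about 1 px sideways. I'll confirm by touch.

Request:
apply_moves:
  moves:
    - [0, 0, 0, 0, 0, 0.01, -1]
    - [0, 0, 0, 0, 0, 0.01, -1]
    - [0, 0, 0, 0, 0, 0.01, -1]
    - [0, 0, 0, 0, 0, 0.005, -1]
    - [0, 0, 0, 0, 0, 0.002, -1]
    - [0, 0, 0, 0, 0, 0.002, -1]
    - [0, 0, 0, 0, 0, 0, -1]
    - [0, 0, 0, 0, 0, 0, -1]

```text
clock: 9.35
tcp_pos: [0.5833, -0.005, -0.0306]
orientation: [2.491, 1.915, 0.0]
contact_force: [-0.4, -0.2, -0.3]
grip_width: 0.0002
gripper_force: 0.0
```

Request:
apply_moves:
  moves:
    - [0, 0, 0, 0, 0, 0.001, -1]
    - [0, 0, 0, 0, 0, 0.001, -1]
    - [0, 0, 0, 0, 0, 0.001, -1]
    - [0, 0, 0, 0, 0, 0.001, -1]
    - [0, 0, 0, 0, 0, 0.001, -1]
    - [0, 0, 0, 0, 0, 0.001, -1]
    - [0, 0, 0, 0, 0, 0, -1]
    - [0, 0, 0, 0, 0, 0, -1]

```text
clock: 10.02
tcp_pos: [0.5832, -0.005, -0.0363]
orientation: [2.491, 1.914, -0.0]
contact_force: [-1.4, -0.1, 4.7]
grip_width: -0.0002
gripper_force: 2.4
```

```bash
python3 -c "
from h import *
o=obs();p=o['tcp_pos'];f=grab_frame('side');q=p+[0,0,-p[2]];print(proj(q,'side'))
d=(f[150:235,280:380].max(2)<75).astype(np.uint8);n,l,s,c=cv2.connectedComponentsWithStats(d);i=1+s[1:,4].argmax();ys,xs=np.nonzero(l==i);print(s[i])
for y in range(ys.max()-14,ys.max()+1): print(y+150,xs[ys==y].min()+280,xs[ys==y].max()+280)
"
```

```text
t 10.02 tcp [ 0.5832 -0.005  -0.0363] F [-1.4 -0.1  4.7] w -0.0002 gf 2.4
[[0.257, 0.966, 0.0], [0.966, -0.257, -0.0], [-0.0, 0.0, -1.0]]
[[331.00383365 208.09621623]]
[  29    0   47   47 1305]
182 310 350
183 310 349
184 311 348
185 312 347
186 313 347
187 314 346
188 315 345
189 316 344
190 317 343
191 319 340
192 320 338
193 321 337
194 322 336
195 323 328
196 324 324
```

```bash
python3 -c "
from h import *
p=np.array([.5844,-.0037,.0456])
for hx in(.011,):
  for hy in (.008,.0145):
    X=np.array([.256,.967,0])*hx;Y=np.array([.967,-.256,0])*hy
    print(hy,[((proj(p+a*X+b*Y,'side')[0]-[281,154])*7.5).round().tolist() for a,b in((-1,-1),(-1,1),(1,1),(1,-1))])
f=grab_frame('side');g=f[188:222,318:346].max(2);print(g)
"
```

```text
0.008 [[372.0, 316.0], [416.0, 304.0], [386.0, 270.0], [343.0, 281.0]]
0.0145 [[355.0, 320.0], [433.0, 299.0], [403.0, 265.0], [325.0, 285.0]]
[[ 73  85 104 121 134 135 118  90  74  70  70  71  70  71  71  70  70  70
   70  70  69  68  69  69  69  70  69  69]
 [ 71  75  84  99 115 121 109  87  74  71  71  71  72  72  71  72  71  70
   70  70  69  69  69  69  70  70  69  78]
 [ 70  71  74  80  92  98  94  81  73  72  71  72  72  72  72  72  71  71
   73  71  71  71  70  71  70  71  78  95]
 [ 75  71  71  72  76  80  79  76  73  72  71  72  73  73  72  72  72  72
   72  72  72  72  75  75  75  79  94 120]
 [ 86  76  72  72  72  73  73  73  73  73  72  74  73  73  73  73  73  73
   73  72  73  79  88  93  95 100 117 142]
 [104  86  75  71  72  72  73  73  73  73  73  73  73  74  74  73  73  74
   73  74  80  94 111 121 125 128 140 155]
 [113  97  84  75  74  73  73  73  73  73  74  74  74  74  74  75  75  74
   74  78  91 114 134 145 148 149 153 156]
 [111 103  90  78  75  74  73  74  74  75  75  75  75  74  76  75  76  76
   77  85 104 130 148 154 155 157 157 157]
 [103 100  93  85  78
[... 2321 characters left out ...]
164 163 161 160 159 160 161 165 166 167 167 167 167 166 164 161 158 157
  157 157 158 158 158 158 157 159 160 160]
 [164 164 163 162 161 160 161 162 164 166 167 167 167 167 166 165 161 159
  158 157 157 158 157 158 158 159 158 160]
 [164 165 164 164 163 162 161 160 161 163 166 167 168 168 168 167 165 164
  160 158 158 157 157 158 158 158 159 159]
 [165 164 164 164 164 163 162 162 161 161 163 165 167 168 168 167 167 167
  165 162 159 158 157 157 158 158 158 158]
 [167 165 165 164 165 165 165 163 162 161 161 162 165 166 168 168 168 168
  167 166 163 160 159 158 158 158 157 158]
 [169 166 167 165 165 165 165 165 164 163 162 161 162 164 166 168 169 169
  168 168 166 164 162 160 157 158 158 158]]
```

The table contact comes at reported z = −0.036, so true z = reported z + 0.036. Sideways it agrees. I'll regrasp with that correction.

Request:
apply_moves:
  moves:
    - [0, 0, 0, 0, 0, -0.03, 1]
    - [0, 0, 0, 0, 0, -0.03, 1]
    - [0, 0, 0, 0, 0, -0.03, 1]
    - [0, 0, 0, 0, 0, -0.03, 1]
    - [0, 0, 0, 0.04, 0, 0, 1]
    - [0, 0, 0, 0.04, 0, 0, 1]
    - [0, 0, 0, 0.04, 0, 0, 1]
    - [0, 0, 0, 0.04, 0, 0, 1]

```text
clock: 10.78
tcp_pos: [0.6248, 0.1509, 0.0836]
orientation: [2.491, 1.913, 0.001]
contact_force: [1.7, -0.2, -0.1]
grip_width: 0.0851
gripper_force: 0.0
```

```bash
python3 -c "
from h import *
go(.6245,.151,.011,75)"
```

```text
t 10.78 tcp [0.6248 0.1509 0.0836] F [ 1.7 -0.2 -0.1] w 0.0851 gf 0.0
[[0.258, 0.966, 0.001], [0.966, -0.258, -0.0], [0.0, 0.001, -1.0]]
theta 75.04 tilt 0.04 tool shift mm [-0.  -0.3 72.6] turn units 0.01 joints [ 0.02  0.59 -0.5   1.71  0.34  0.93 -0.87]
```

Request:
apply_moves:
  moves:
    - [0, 0, 0, 0, 0, 0.02, 1]
    - [0, 0, 0, 0, 0, 0.02, 1]
    - [0, 0, 0, 0, 0, 0.02, 1]
    - [0, 0, 0, 0, 0, 0.012, 1]
    - [0, 0, 0, 0, 0, 0, 1]
    - [0, 0, 0, 0, 0, 0, -1]
    - [0, 0, 0, 0, 0, 0, -1]
    - [0, 0, 0, 0, 0, 0, -1]

```text
clock: 11.45
tcp_pos: [0.6254, 0.1499, 0.0128]
orientation: [2.49, 1.914, 0.003]
contact_force: [-0.8, 0.0, 0.4]
grip_width: 0.0517
gripper_force: 0.0
```

Request:
apply_moves:
  moves:
    - [0, 0, 0, 0, 0, 0, -1]
    - [0, 0, 0, 0, 0, 0, -1]
    - [0, 0, 0, 0, 0, 0, -1]
    - [0, 0, 0, 0, 0, 0, -1]
    - [0, 0, 0, 0, 0, -0.03, -1]
    - [0, 0, 0, 0, 0, -0.03, -1]
    - [0, 0, 0, 0, 0, -0.03, -1]
    - [0, 0, 0, 0, 0, 0, -1]

```text
clock: 12.12
tcp_pos: [0.628, 0.1513, 0.1078]
orientation: [2.488, 1.912, 0.014]
contact_force: [1.6, 1.6, 0.3]
grip_width: 0.0353
gripper_force: 50.2
```

```bash
python3 -c "
from h import *
go(.526,.385,.10,83)"
```

```text
t 12.12 tcp [0.628  0.1513 0.1078] F [1.6 1.6 0.3] w 0.0353 gf 50.2
[[0.257, 0.966, 0.009], [0.966, -0.257, 0.003], [0.005, 0.008, -1.0]]
theta 75.09 tilt 0.56 tool shift mm [ 199.5 -158.8    7.6] turn units -1.32 joints [ 0.03  0.56 -0.51  1.69  0.32  0.96 -0.85]
```

Request:
apply_moves:
  moves:
    - [0, 0, 0, 0.0285, -0.0227, 0, -1]
    - [0, 0, 0, 0.0285, -0.0227, 0, -1]
    - [0, 0, 0, 0.0285, -0.0227, 0, -1]
    - [0, 0, 0, 0.0285, -0.0227, 0, -1]
    - [0, 0, 0, 0.0285, -0.0227, 0, -1]
    - [0, 0, 0, 0.0285, -0.0227, 0, -1]
    - [0, 0, 0, 0.0285, -0.0227, 0, -1]
    - [0, 0, -1, 0, 0, 0, -1]

```text
clock: 12.78
tcp_pos: [0.5152, 0.3935, 0.102]
orientation: [-2.371, -2.051, -0.004]
contact_force: [-1.0, 2.1, 0.9]
grip_width: 0.0351
gripper_force: 50.1
```

```bash
python3 -c "
from h import *
go(.526,.385,.02,83)"
```

```text
t 12.78 tcp [0.5152 0.3935 0.102 ] F [-1.   2.1  0.9] w 0.0351 gf 50.1
[[0.144, 0.99, -0.002], [0.99, -0.144, 0.007], [0.006, -0.003, -1.0]]
theta 81.72 tilt 0.4 tool shift mm [-7.4 12.2 82. ] turn units -0.21 joints [-0.34  0.59 -0.56  1.68  0.36  0.98 -1.18]
```

Request:
apply_moves:
  moves:
    - [0, 0, 0, -0.007, 0.012, 0, -1]
    - [0, 0, 0, 0, 0, 0.02, -1]
    - [0, 0, 0, 0, 0, 0.02, -1]
    - [0, 0, 0, 0, 0, 0.02, -1]
    - [0, 0, 0, 0, 0, 0.012, -1]
    - [0, 0, 0, 0, 0, 0.006, -1]
    - [0, 0, 0, 0, 0, 0.003, -1]
    - [0, 0, 0, 0, 0, 0, -1]

```text
clock: 13.45
tcp_pos: [0.5329, 0.3744, 0.0202]
orientation: [-2.388, -2.042, 0.0]
contact_force: [0.5, 0.2, -0.3]
grip_width: 0.0353
gripper_force: 50.1
```

Request:
apply_moves:
  moves:
    - [0, 0, 0, 0, 0, 0, 0.4]
    - [0, 0, 0, 0, 0, 0, 0.4]
    - [0, 0, 0, 0, 0, 0, 0.4]
    - [0, 0, 0, 0, 0, 0, 0.4]
    - [0, 0, 0, 0, 0, -0.03, 0.4]
    - [0, 0, 0, 0, 0, -0.03, 0.4]
    - [0, 0, 0, 0, 0, -0.03, 0.4]
    - [0, 0, 0, 0, 0, -0.02, 0.4]

```text
clock: 14.12
tcp_pos: [0.5336, 0.3756, 0.1338]
orientation: [2.387, 2.043, 0.006]
contact_force: [0.7, -0.1, 0.8]
grip_width: 0.0598
gripper_force: 0.0
```

```bash
python3 -c "
from h import *
go(.62,.0,.12,83)
grab_frame('side')
for d in silhouettes('offcut','side')[:2]: print(d['p'],np.round(d['extent']))
print(proj([[.52,.386,.005],[.52,.386,.08]],'side'))"
```

```text
t 14.12 tcp [0.5336 0.3756 0.1338] F [ 0.7 -0.1  0.8] w 0.0598 gf 0.0
[[0.155, 0.988, 0.003], [0.988, -0.155, 0.002], [0.003, 0.002, -1.0]]
theta 81.11 tilt 0.21 tool shift mm [-357.8  143.3   13.2] turn units -0.31 joints [-0.31  0.56 -0.57  1.64  0.34  1.04 -1.14]
0.63 [383. 225.  16.  18.]
0.55 [236. 144.  18.  22.]
[[231.15044973 155.30205118]
 [228.3069759  133.11562852]]
```

The offcut is in the bin. Now I'll measure the bay and the tray precisely from the colour edges.

```bash
python3 -c "
from h import *
f=grab_frame('top')
a=cv2.resize(f[125:225,195:315],(480,400),interpolation=2);b=cv2.resize(f[140:200,340:430],(480,320),interpolation=2)
im=np.zeros((400,800,3),np.uint8);im[:, :480]=a;im[:213,480:]=cv2.resize(b,(320,213));cv2.imwrite('pics/bay.png',im)
g=grab_frame('side')
S=dict(tray=box(.09,.16,.03),holder=box(.23,.132,.04),bay_pad=box(.094,.12,.001))
for t,B in S.items():
    ms={n:silhouettes(t,n) for n in('top','side')};ms={n:m[0]['mask'] for n,m in ms.items() if m}
    q={'tray':[.609,-.1935,-.17],'holder':[.5645,.1755,-.06],'bay_pad':[.618,.167,-.06]}[t]
    for n,m in ms.items():print(t,n,fit(B,{n:m},q))
"
```

```text
tray top (array([ 0.608 , -0.1934, -0.1642]), np.float64(0.038))
tray side (array([ 0.6104, -0.192 , -0.1696]), np.float64(0.02))
holder top (array([ 0.5634,  0.1759, -0.0519]), np.float64(0.067))
holder side (array([ 0.5648,  0.175 , -0.0702]), np.float64(0.069))
bay_pad top (array([ 0.6167,  0.1673, -0.1174]), np.float64(0.184))
bay_pad side (array([ 0.6358,  0.1706, -0.1563]), np.float64(0.402))
```

View pics/bay.png

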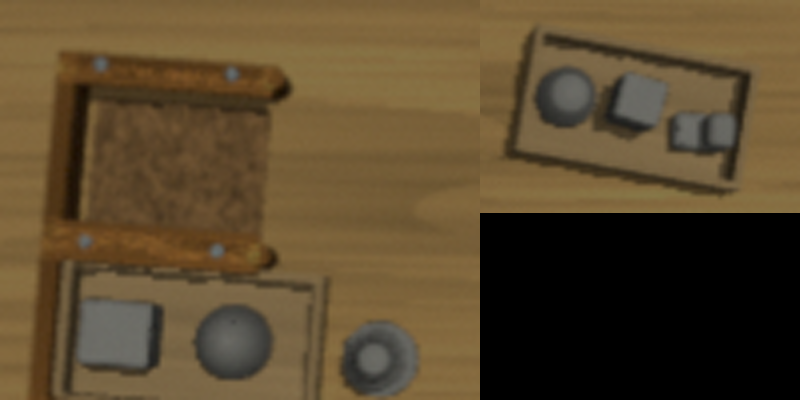

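The offcut is gone from the bay. The rail screws are at crop (101,64), (232,74), (85,241) and (217,251), at scale 4 from origin (195,125). The tray still stands with the dome towards the bay.

```bash
python3 -c "
from h import *
P=[unproj((x/4+194.6,y/4+124.6),'top',.04) for x,y in((101,64),(232,74),(85,241),(217,251))]
print(np.round(P,4).tolist())
d1=P[0]-P[1];d2=P[2]-P[3];print('yaw',[-np.arctan2(d[0],d[1]).round(4) for d in(d1,d2)],np.linalg.norm(d1),np.linalg.norm(d2))
m=(P[0]+P[1])/2;n=(P[2]+P[3])/2;print('mid',(m+n)/2,'rail dist',np.linalg.norm(m-n),'yaw cross',np.arctan2((m-n)[1],(m-n)[0]))
print('pad corners',[unproj((x/4+194.6,y/4+124.6),'top',.001).round(4).tolist() for x,y in((92,95),(270,108),(262,236),(82,222))])
for x,y in((537,28),(751,72),(732,192),(508,155)): print('tray',unproj(((x-480)/3.556+339.6,y/3.556+139.6),'top',.03).round(4))
"
```

```text
[[0.6736, 0.2098, 0.04], [0.668, 0.13, 0.04], [0.5657, 0.2173, 0.04], [0.5602, 0.1374, 0.04]]
yaw [np.float64(-0.0703), np.float64(-0.0684)] 0.08004096922703094 0.08016850451213936
mid [0.61688127 0.17361168 0.04      ] rail dist 0.1080887634632805 yaw cross -0.06905945236524293
pad corners [[0.6611, 0.2243, 0.001], [0.6536, 0.1114, 0.001], [0.5725, 0.1153, 0.001], [0.5805, 0.229, 0.001]]
tray [ 0.6616 -0.122   0.03  ]
tray [ 0.6328 -0.2723  0.03  ]
tray [ 0.5488 -0.2584  0.03  ]
tray [ 0.5731 -0.1021  0.03  ]
```

Request:
apply_moves:
  moves:
    - [0, 0, 0, -0.0375, 0.01275, 0, -0.15]
    - [0, 0, 0, -0.0375, 0.01275, 0, -0.15]
    - [0, 0, 0, -0.0375, 0.01275, 0, -0.15]
    - [0, 0, 0, -0.0375, 0.01275, 0, -0.15]
    - [0, 0, 0, -0.0375, 0.01275, 0, -0.15]
    - [0, 0, 0, -0.0375, 0.01275, 0, -0.15]
    - [0, 0, 0, -0.0375, 0.01275, 0, -0.15]
    - [0, 0, 0, -0.0375, 0.01275, 0, -0.15]

```text
clock: 15.28
tcp_pos: [0.587, 0.0604, 0.13]
orientation: [-2.387, -2.042, 0.001]
contact_force: [1.3, 0.2, -0.7]
grip_width: 0.0362
gripper_force: 0.0
```

Request:
apply_moves:
  moves:
    - [0, 0, 0, -0.0375, 0.01275, 0, -0.15]
    - [0, 0, 0, -0.0375, 0.01275, 0, -0.15]
    - [0, 0, 0, -0.0375, 0.01275, 0, -0.15]
    - [0, 0, 0, -0.0375, 0.01275, 0, -0.15]
    - [0, 0, 0, -0.0375, 0.01275, 0, -0.15]
    - [0, 0, 0, -0.0375, 0.01275, 0, -0.15]
    - [0, 0, 0, -0.0375, 0.01275, 0, -0.15]
    - [0, 0, 0, -0.0375, 0.01275, 0, -0.15]

```text
clock: 15.95
tcp_pos: [0.6413, -0.2518, 0.1298]
orientation: [-2.387, -2.042, 0.001]
contact_force: [0.6, 0.9, 0.6]
grip_width: 0.0368
gripper_force: 0.0
```

```bash
python3 -c "
from h import *
go(.642,-.249,-.026,80.4)"
```

```text
t 15.95 tcp [ 0.6413 -0.2518  0.1298] F [0.6 0.9 0.6] w 0.0368 gf 0.0
[[0.155, 0.988, -0.001], [0.988, -0.155, 0.0], [0.0, -0.001, -1.0]]
theta 81.1 tilt 0.04 tool shift mm [  2.9   0.4 155.8] turn units 0.12 joints [ 0.59  0.6  -0.45  1.55  0.29  1.06 -0.09]
```

Request:
apply_moves:
  moves:
    - [0, 0, 0.12, 0.003, 0, 0.03, -0.15]
    - [0, 0, 0, 0, 0, 0.03, -0.15]
    - [0, 0, 0, 0, 0, 0.03, -0.15]
    - [0, 0, 0, 0, 0, 0.02, -0.15]
    - [0, 0, 0, 0, 0, 0.02, -0.15]
    - [0, 0, 0, 0, 0, 0.01, -0.15]
    - [0, 0, 0, 0, 0, 0.005, -0.15]
    - [0, 0, 0, 0, 0, 0, -0.15]

```text
clock: 16.62
tcp_pos: [0.6414, -0.2466, -0.0157]
orientation: [-2.398, -2.027, 0.001]
contact_force: [0.5, -0.3, 0.8]
grip_width: 0.0361
gripper_force: 0.0
```

Request:
apply_moves:
  moves:
    - [0, 0, 0, 0, 0, 0.005, -0.15]
    - [0, 0, 0, 0, 0, 0.005, -0.15]
    - [0, 0, 0, 0, 0, 0.001, -0.15]
    - [0, 0, 0, 0, 0, 0, -0.15]
    - [0, 0, 0, 0, 0, 0, -0.15]
    - [0, 0, 0, 0, 0, 0, -0.3]
    - [0, 0, 0, 0, 0, 0, -0.4]
    - [0, 0, 0, 0, 0, 0, -0.5]
  grip_force: 40

```text
clock: 17.28
tcp_pos: [0.6422, -0.2469, -0.0254]
orientation: [2.4, 2.027, 0.0]
contact_force: [0.2, -0.2, -0.2]
grip_width: 0.0212
gripper_force: 0.0
```

Request:
apply_moves:
  moves:
    - [0, 0, 0, 0, 0, 0, -0.6]
    - [0, 0, 0, 0, 0, 0, -0.7]
    - [0, 0, 0, 0, 0, 0, -0.8]
    - [0, 0, 0, 0, 0, 0, -0.9]
    - [0, 0, 0, 0, 0, 0, -1]
    - [0, 0, 0, 0, 0, 0, -1]
    - [0, 0, 0, 0, 0, 0, -1]
    - [0, 0, 0, 0, 0, 0, -1]

```text
clock: 17.95
tcp_pos: [0.6423, -0.2469, -0.0255]
orientation: [2.4, 2.027, 0.001]
contact_force: [1.3, -0.3, 1.1]
grip_width: 0.0053
gripper_force: 39.0
```

```bash
cat > m.py <<'E'
from h import *
go(.642,-.249,-.026,80.4)
grab_frame('side');grab_frame('top')
for n in('side','top'):
    m=silhouettes('tray',n)
    if m: print(n,round(m[0]['p'],2),fit(box(.09,.16,.03),{n:m[0]['mask']},[.609,-.193,-.17]))
E
python3 m.py
```

```text
t 17.95 tcp [ 0.6423 -0.2469 -0.0255] F [ 1.3 -0.3  1.1] w 0.0053 gf 39.0
[[0.167, 0.986, 0.0], [0.986, -0.167, -0.0], [0.0, 0.0, -1.0]]
theta 80.38 tilt 0.03 tool shift mm [-2.1  0.1  0.5] turn units -0.0 joints [ 0.54  0.78 -0.39  1.64  0.38  0.8  -0.18]
side 0.86 (array([ 0.6087, -0.1924, -0.164 ]), np.float64(0.018))
top 0.87 (array([ 0.6061, -0.1922, -0.1676]), np.float64(0.111))
```

Request:
apply_moves:
  moves:
    - [0, 0, -0.1, 0.003, -0.0005, 0, -1]
    - [0, 0, -0.12, 0.006, -0.001, 0, -1]
    - [0, 0, -0.12, 0.01, -0.0015, 0, -1]
    - [0, 0, -0.12, 0.012, -0.0015, 0, -1]
    - [0, 0, -0.12, 0.012, -0.0015, 0, -1]
    - [0, 0, -0.12, 0.012, -0.001, 0, -1]
    - [0, 0, -0.12, 0.008, -0.0005, 0, -1]
    - [0, 0, -0.12, 0.004, 0, 0, -1]

```text
clock: 18.82
tcp_pos: [0.643, -0.1765, -0.0255]
orientation: [-2.292, -2.147, -0.001]
contact_force: [0.1, -4.1, 2.7]
grip_width: 0.0052
gripper_force: 39.4
```

```bash
sed -i 's/^go.*/go(.644,-.0429,-.0255,86.05)/' m.py; python3 m.py
```

```text
t 18.82 tcp [ 0.643  -0.1765 -0.0255] F [ 0.1 -4.1  2.7] w 0.0052 gf 39.4
[[0.065, 0.998, -0.0], [0.998, -0.065, 0.001], [0.001, -0.0, -1.0]]
theta 86.26 tilt 0.05 tool shift mm [ 1.334e+02 -7.700e+00  1.000e-01] turn units 0.03 joints [ 0.46  0.75 -0.42  1.69  0.4   0.78 -0.21]
side 0.66 (array([ 0.6017, -0.1275, -0.0775]), np.float64(0.029))
top 0.8 (array([ 0.6022, -0.1249, -0.089 ]), np.float64(0.148))
```

Request:
apply_moves:
  moves:
    - [0, 0, 0, 0.004, -0.0005, 0, -1]
    - [0, 0, 0, 0.008, -0.0005, 0, -1]
    - [0, 0, 0, 0.012, -0.0005, 0, -1]
    - [0, 0, 0, 0.014, -0.0005, 0, -1]
    - [0, 0, 0, 0.014, -0.0005, 0, -1]
    - [0, 0, 0, 0.014, -0.0005, 0, -1]
    - [0, 0, 0, 0.014, -0.0005, 0, -1]
    - [0, 0, 0, 0.014, -0.0005, 0, -1]

```text
clock: 19.68
tcp_pos: [0.6454, -0.085, -0.0255]
orientation: [2.297, 2.142, -0.001]
contact_force: [-0.6, -5.1, 5.3]
grip_width: 0.005
gripper_force: 39.8
```

Request:
apply_moves:
  moves:
    - [0, 0, 0, 0.012, -0.001, 0, -1]
    - [0, 0, 0, 0.01, -0.001, 0, -1]
    - [0, 0, 0, 0.008, -0.001, 0, -1]
    - [0, 0, 0, 0.005, -0.0005, 0, -1]
    - [0, 0, 0, 0.003, 0, 0, -1]
    - [0, 0, 0, 0.001, 0, 0, -1]
    - [0, 0, 0, 0, 0, 0, -1]
    - [0, 0, 0, 0, 0, 0, -1]

```text
clock: 20.35
tcp_pos: [0.6445, -0.0454, -0.0255]
orientation: [-2.297, -2.144, 0.0]
contact_force: [-0.3, -3.2, 6.1]
grip_width: 0.005
gripper_force: 39.9
```

```bash
python3 m.py; python3 -c "
import cv2
from h import *
f=grab_frame('side');t=grab_frame('top')
cv2.imwrite('pics/pre.png',np.hstack([cv2.resize(t[120:220,200:330],(400,308),interpolation=2),cv2.resize(f[130:230,250:380],(400,308),interpolation=2)]))"
```

```text
t 20.35 tcp [ 0.6445 -0.0454 -0.0255] F [-0.3 -3.2  6.1] w 0.005 gf 39.9
[[0.069, 0.998, -0.0], [0.998, -0.069, -0.0], [-0.0, -0.0, -1.0]]
theta 86.05 tilt 0.01 tool shift mm [ 2.5 -0.6 -0. ] turn units 0.0 joints [ 0.27  0.73 -0.41  1.75  0.4   0.75 -0.42]
side 0.72 (array([ 0.6052,  0.0035, -0.0603]), np.float64(0.04))
top 0.56 (array([ 0.609, -0.193, -0.47 ]), np.float64(1.0))
```

View pics/pre.png

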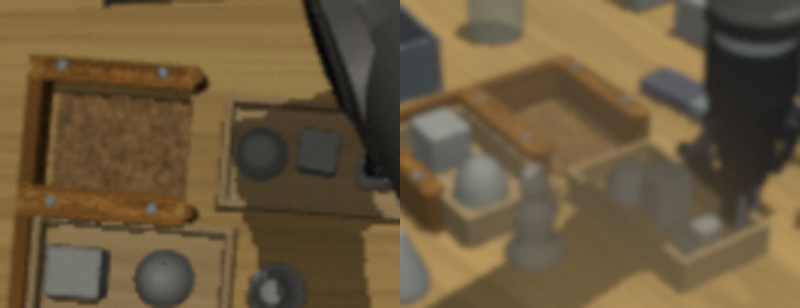

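The tray is just before the mouth, its stones standing, and its front corners are at top-crop (228,100) and (218,208). I'll check them against the bay axis.

```bash
python3 -c "
from h import *
A=np.array([.6169,.1736]);x=np.array([.9976,-.069]);y=np.array([.069,.9976])
s=400/130
g=lambda u,v,z:unproj((u/s+199.67,v/s+119.67),'top',z)[:2]
for u,v in((228,100),(218,208)): p=g(u,v,.03)-A;print('lat',(p@x).round(4),'along',(p@y).round(4))
for u,v in((62,64),(163,72),(49,201),(151,208)): p=g(u,v,.04)-A;print('screw lat',(p@x).round(4),'along',(p@y).round(4))
t=np.array([.6445,-.0454])-.042*x+.048*y-A;print('tray by grip',(t@x).round(4),(t@y).round(4)); t=np.array([.6052,.0035])-A;print('side',t@x,t@y)
"
```

```text
lat 0.0373 along -0.092
lat -0.0492 along -0.0912
screw lat 0.0544 along 0.0401
screw lat 0.0541 along -0.0401
screw lat -0.0545 along 0.0407
screw lat -0.0539 along -0.0398
tray by grip 0.0006 -0.1686
side 6.497999999995757e-05 -0.17049906
```

```bash
python3 -c "
from h import *
A=np.array([.6169,.1736]);x=np.array([.9976,-.069]);y=np.array([.069,.9976])
f=grab_frame('top').astype(np.float32);f=f.max(2)
L=np.arange(-.066,.067,.002)
def prof(al,z,cam=f,n='top'):
    P=np.array([[*(A+l*x+al*y),z] for l in L]);u=proj(P,n).astype(np.float32)
    return cv2.remap(cam,u[:,0].copy(),u[:,1].copy(),1).ravel().astype(int)
print(L[[0,-1]]);a=[prof(al,.03) for al in(-.098,-.102,-.108,-.112,-.118,-.126)];r=[prof(al,.04) for al in (-.03,0,.03)]
for i,l in enumerate(L): print('%4d'%round(l*1000),[int(q[i]) for q in a],'|',[int(q[i]) for q in r])
"
```

```text
[-0.066  0.066]
 -66 [130, 127, 107, 128, 106, 72] | [87, 91, 93]
 -64 [132, 128, 115, 129, 85, 71] | [106, 103, 101]
 -62 [130, 130, 128, 126, 78, 72] | [114, 106, 104]
 -60 [129, 128, 127, 118, 77, 74] | [123, 111, 104]
 -58 [129, 130, 128, 102, 76, 77] | [129, 122, 107]
 -56 [130, 131, 127, 88, 74, 74] | [125, 131, 114]
 -54 [130, 130, 125, 86, 74, 74] | [108, 131, 133]
 -52 [110, 115, 121, 83, 75, 74] | [100, 131, 130]
 -50 [80, 78, 85, 74, 69, 70] | [99, 131, 121]
 -48 [75, 76, 81, 73, 63, 61] | [103, 121, 115]
 -46 [110, 111, 103, 85, 62, 63] | [107, 106, 108]
 -44 [122, 127, 123, 100, 69, 67] | [105, 103, 101]
 -42 [121, 130, 120, 97, 72, 70] | [104, 102, 102]
 -40 [114, 132, 102, 84, 73, 72] | [107, 101, 103]
 -38 [108, 130, 89, 76, 74, 73] | [109, 99, 101]
 -36 [103, 124, 78, 73, 73, 72] | [110, 96, 98]
 -34 [101, 120, 73, 72, 73, 73] | [110, 91, 97]
 -32 [99, 119, 72, 71, 73, 73] | [112, 92, 100]
 -30 [97, 117, 73, 71, 73, 73] | [115, 91, 102]
 -28 [95, 113, 73, 71, 71, 72] | [112, 90, 102]
 -26 [95, 101, 72, 71, 66, 68] | [107, 94, 103]
 -24 [97, 109, 71, 66, 56, 55] | [10
[... 1520 characters left out ...]
5, 78, 78]
  42 [131, 134, 133, 133, 132, 131] | [86, 90, 88]
  44 [137, 140, 139, 141, 141, 138] | [103, 105, 102]
  46 [143, 144, 143, 144, 145, 145] | [111, 108, 99]
  48 [145, 144, 145, 145, 145, 145] | [118, 112, 99]
  50 [145, 145, 145, 145, 146, 146] | [120, 115, 101]
  52 [146, 145, 145, 146, 145, 146] | [115, 112, 103]
  54 [146, 145, 145, 146, 146, 146] | [106, 101, 98]
  56 [146, 146, 146, 146, 146, 146] | [94, 90, 89]
  58 [146, 146, 145, 145, 145, 146] | [96, 92, 93]
  60 [146, 145, 145, 144, 145, 144] | [112, 109, 111]
  62 [146, 145, 145, 144, 145, 144] | [132, 129, 131]
  64 [145, 145, 145, 145, 144, 144] | [144, 143, 144]
  66 [146, 146, 145, 145, 144, 145] | [145, 145, 144]
```

Measured against the rails in the same picture, the tray's rim spans −47 to +43 mm, so it sits about 1.5–2 mm to the −x side. I'll correct that and enter the bay.

Request:
apply_moves:
  moves:
    - [0, 0, 0, 0.003, 0.0015, 0, -1]
    - [0, 0, 0, 0.005, 0, 0, -1]
    - [0, 0, 0, 0.007, 0, 0, -1]
    - [0, 0, 0, 0.007, 0, 0, -1]
    - [0, 0, 0, 0.007, 0, 0, -1]
    - [0, 0, 0, 0.005, 0, 0, -1]
    - [0, 0, 0, 0.004, 0, 0, -1]
    - [0, 0, 0, 0.002, 0, 0, -1]

```text
clock: 21.37
tcp_pos: [0.6487, -0.0059, -0.0255]
orientation: [2.296, 2.143, -0.001]
contact_force: [0.1, -4.9, 6.4]
grip_width: 0.0046
gripper_force: 39.9
```

```bash
python3 m.py; python3 -c "
from h import *
A=np.array([.6169,.1736]);x=np.array([.9976,-.069]);y=np.array([.069,.9976])
t=telemetry.get_obs()['tcp_pos'][:2]-.042*x+.048*y-A;print('tray by grip',(t@x).round(4),(t@y).round(4))
f=grab_frame('top').astype(np.float32).max(2)
L=np.arange(-.056,.057,.002);Q=[]
for al in(-.08,-.09,-.1):
    u=proj(np.array([[*(A+l*x+al*y),.03] for l in L]),'top').astype(np.float32)
    Q.append(cv2.remap(f,u[:,0].copy(),u[:,1].copy(),1).ravel().astype(int))
for i,l in enumerate(L):
    if abs(l)>.03: print(round(l*1000),[int(q[i]) for q in Q])
"
```

```text
t 21.37 tcp [ 0.6487 -0.0059 -0.0255] F [ 0.1 -4.9  6.4] w 0.0046 gf 39.9
[[0.069, 0.998, -0.0], [0.998, -0.069, -0.001], [-0.001, -0.0, -1.0]]
theta 86.05 tilt 0.04 tool shift mm [-37.2  -2.1   0. ] turn units -0.0 joints [ 0.21  0.73 -0.41  1.74  0.4   0.76 -0.48]
side 0.97 (array([ 0.609, -0.193, -0.47 ]), np.float64(1.0))
top 0.74 (array([ 0.609, -0.193, -0.47 ]), np.float64(1.0))
tray by grip 0.0021 -0.1285
-56 [73, 74, 72]
-54 [74, 75, 74]
-52 [73, 75, 75]
-50 [70, 72, 74]
-48 [64, 65, 69]
-46 [62, 56, 58]
-44 [65, 66, 63]
-42 [70, 70, 69]
-40 [71, 71, 71]
-38 [73, 72, 74]
-36 [73, 73, 74]
-34 [73, 73, 73]
-32 [73, 73, 73]
30 [113, 91, 76]
32 [83, 104, 73]
34 [71, 86, 66]
36 [64, 69, 53]
38 [79, 77, 57]
40 [106, 113, 79]
42 [126, 124, 107]
44 [133, 132, 129]
46 [141, 139, 140]
48 [144, 145, 144]
50 [144, 145, 145]
52 [145, 145, 145]
54 [145, 145, 146]
56 [145, 145, 145]
```

It is centred and already 17 mm into the mouth with no side force. I'll continue.

Request:
apply_moves:
  moves:
    - [0, 0, 0, 0.003, 0, 0, -1]
    - [0, 0, 0, 0.005, 0, 0, -1]
    - [0, 0, 0, 0.007, 0, 0, -1]
    - [0, 0, 0, 0.007, 0, 0, -1]
    - [0, 0, 0, 0.007, 0, 0, -1]
    - [0, 0, 0, 0.006, 0, 0, -1]
    - [0, 0, 0, 0.004, 0, 0, -1]
    - [0, 0, 0, 0.002, 0, 0, -1]

```text
clock: 22.28
tcp_pos: [0.6514, 0.035, -0.0255]
orientation: [2.296, 2.143, -0.001]
contact_force: [-1.0, -5.6, 6.3]
grip_width: 0.0054
gripper_force: 40.1
```

Request:
apply_moves:
  moves:
    - [0, 0, 0, 0.003, 0, 0, -1]
    - [0, 0, 0, 0.005, 0, 0, -1]
    - [0, 0, 0, 0.007, 0, 0, -1]
    - [0, 0, 0, 0.007, 0, 0, -1]
    - [0, 0, 0, 0.006, 0, 0, -1]
    - [0, 0, 0, 0.004, 0, 0, -1]
    - [0, 0, 0, 0.002, 0, 0, -1]
    - [0, 0, 0, 0, 0, 0, -1]

```text
clock: 22.95
tcp_pos: [0.6537, 0.0691, -0.0256]
orientation: [-2.297, -2.144, 0.001]
contact_force: [-1.1, -3.7, 6.7]
grip_width: 0.0047
gripper_force: 40.0
```

```bash
python3 -c "
from h import *
A=np.array([.6169,.1736]);x=np.array([.9976,-.069]);y=np.array([.069,.9976])
o=obs();t=o['tcp_pos'][:2]-.042*x+.048*y-A;print('tray by grip',(t@x).round(4),(t@y).round(4))"
```

```text
t 22.95 tcp [ 0.6537  0.0691 -0.0256] F [-1.1 -3.7  6.7] w 0.0047 gf 40.0
[[0.069, 0.998, -0.0], [0.998, -0.069, -0.0], [-0.0, -0.0, -1.0]]
tray by grip 0.0019 -0.0537
```

Request:
apply_moves:
  moves:
    - [0, 0, 0, 0, 0, 0, -0.15]
    - [0, 0, 0, 0, 0, 0, -0.15]
    - [0, 0, 0, 0, 0, 0, -0.15]
    - [0, 0, 0, 0, 0, 0, -0.15]
    - [0, 0, 0, 0, 0, -0.02, -0.15]
    - [0, 0, 0, 0, 0, -0.03, -0.15]
    - [0, 0, 0, 0, 0, -0.03, -0.15]
    - [0, 0, 0, 0, 0, -0.01, -0.15]

```text
clock: 23.62
tcp_pos: [0.6563, 0.0697, 0.0685]
orientation: [2.295, 2.142, 0.008]
contact_force: [1.5, 0.2, 0.4]
grip_width: 0.0361
gripper_force: 0.0
```

```bash
python3 -c "
from h import *
A=np.array([.6169,.1736]);x=np.array([.9976,-.069]);y=np.array([.069,.9976])
p=A-.165*y+.001*x;go(p[0],p[1],-.027,86.05)"
```

```text
t 23.62 tcp [0.6563 0.0697 0.0685] F [1.5 0.2 0.4] w 0.0361 gf 0.0
[[0.069, 0.998, 0.005], [0.998, -0.069, 0.002], [0.002, 0.005, -1.0]]
theta 86.03 tilt 0.32 tool shift mm [-64.2 -45.9  95.1] turn units -0.0 joints [ 0.13  0.62 -0.46  1.68  0.33  0.91 -0.54]
```

Request:
apply_moves:
  moves:
    - [0, 0, 0, -0.0215, -0.0153, 0, -0.06]
    - [0, 0, 0, -0.0215, -0.0153, 0, -0.06]
    - [0, 0, 0, -0.0215, -0.0153, 0, -0.06]
    - [0, 0, 0, 0, 0, 0, -0.06]
    - [0, 0, 0, 0, 0, 0.03, -0.06]
    - [0, 0, 0, 0, 0, 0.03, -0.06]
    - [0, 0, 0, 0, 0, 0.025, -0.06]
    - [0, 0, 0, 0, 0, 0.01, -0.06]

```text
clock: 24.28
tcp_pos: [0.6011, 0.0074, -0.0343]
orientation: [-2.294, -2.141, 0.006]
contact_force: [-0.3, -0.4, -0.4]
grip_width: 0.0401
gripper_force: 0.0
```

```bash
python3 -c "
from h import *
A=np.array([.6169,.1736]);x=np.array([.9976,-.069]);y=np.array([.069,.9976])
p=A-.165*y+.001*x;go(p[0],p[1],-.027,86.05)
t=telemetry.get_obs()['tcp_pos'][:2]-A;print((t@x).round(4),(t@y).round(4))"
```

```text
t 24.28 tcp [ 0.6011  0.0074 -0.0343] F [-0.3 -0.4 -0.4] w 0.0401 gf 0.0
[[0.069, 0.998, -0.005], [0.998, -0.069, 0.0], [-0.0, -0.005, -1.0]]
theta 86.04 tilt 0.3 tool shift mm [ 1.9  5.3 -7.3] turn units -0.0 joints [ 0.19  0.69 -0.41  1.86  0.41  0.68 -0.53]
-0.0043 -0.1669
```

Request:
apply_moves:
  moves:
    - [0, 0, 0, 0, 0.004, -0.006, -0.06]
    - [0, 0, 0, 0.004, 0, 0, -0.06]
    - [0, 0, 0, 0.005, 0, 0, -0.06]
    - [0, 0, 0, 0.005, 0, 0, -0.06]
    - [0, 0, 0, 0.005, 0, 0, -0.06]
    - [0, 0, 0, 0.006, 0, 0, -0.06]
    - [0, 0, 0, 0.005, 0, 0, -0.06]
    - [0, 0, 0, 0.004, 0, 0, -0.06]

```text
clock: 24.95
tcp_pos: [0.6106, 0.0409, -0.0241]
orientation: [2.297, 2.142, 0.0]
contact_force: [0.1, -2.9, 2.3]
grip_width: 0.04
gripper_force: 1.7
```

Request:
apply_moves:
  moves:
    - [0, 0, 0, 0.002, 0, 0, -0.06]
    - [0, 0, 0, 0.002, 0, 0, -0.06]
    - [0, 0, 0, 0.002, 0, 0, -0.06]
    - [0, 0, 0, 0.002, 0, 0, -0.06]
    - [0, 0, 0, 0.0015, 0, 0, -0.06]
    - [0, 0, 0, 0.0015, 0, 0, -0.06]
    - [0, 0, 0, 0.001, 0, 0, -0.06]
    - [0, 0, 0, 0, 0, 0, -0.06]

```text
clock: 25.62
tcp_pos: [0.611, 0.0534, -0.0248]
orientation: [-2.297, -2.143, -0.0]
contact_force: [0.6, -2.1, 2.3]
grip_width: 0.04
gripper_force: 1.0
```

```bash
cat > s.py <<'E'
from h import *
A=np.array([.6169,.1736]);x=np.array([.9976,-.069]);y=np.array([.069,.9976])
o=obs();t=o['tcp_pos'][:2]-A;print((t@x).round(4),(t@y).round(4),o['contact_force'][:2]@y)
E
python3 s.py
```

```text
t 25.62 tcp [ 0.611   0.0534 -0.0248] F [ 0.6 -2.1  2.3] w 0.04 gf 1.0
[[0.069, 0.998, -0.0], [0.998, -0.069, 0.0], [0.0, -0.0, -1.0]]
0.0024 -0.1203 -2.0840074382935767
```

Pushing takes about 2–3 N. It should now be within a few mm of home, so I'll creep until the stop resists.

Request:
apply_moves:
  moves:
    - [0, 0, 0, 0.001, 0, 0, -0.06]
    - [0, 0, 0, 0.001, 0, 0, -0.06]
    - [0, 0, 0, 0.001, 0, 0, -0.06]
    - [0, 0, 0, 0.001, 0, 0, -0.06]
    - [0, 0, 0, 0.001, 0, 0, -0.06]
    - [0, 0, 0, 0.001, 0, 0, -0.06]
    - [0, 0, 0, 0, 0, 0, -0.06]
    - [0, 0, 0, 0, 0, 0, -0.06]

```text
clock: 26.28
tcp_pos: [0.6111, 0.0564, -0.0248]
orientation: [2.297, 2.141, -0.004]
contact_force: [-1.1, -7.6, 4.4]
grip_width: 0.0404
gripper_force: 3.9
```

```bash
python3 s.py
```

```text
t 26.28 tcp [ 0.6111  0.0564 -0.0248] F [-1.1 -7.6  4.4] w 0.0404 gf 3.9
[[0.071, 0.998, -0.001], [0.998, -0.071, -0.003], [-0.003, -0.001, -1.0]]
0.0023 -0.1174 -7.6266472433153725
```

Request:
apply_moves:
  moves:
    - [0, 0, 0, 0.001, 0, 0, -0.06]
    - [0, 0, 0, 0.001, 0, 0, -0.06]
    - [0, 0, 0, 0.001, 0, 0, -0.06]
    - [0, 0, 0, 0.001, 0, 0, -0.06]
    - [0, 0, 0, 0.001, 0, 0, -0.06]
    - [0, 0, 0, 0.001, 0, 0, -0.06]
    - [0, 0, 0, 0, 0, 0, -0.06]
    - [0, 0, 0, 0, 0, 0, -0.06]

```text
clock: 26.95
tcp_pos: [0.611, 0.0561, -0.0248]
orientation: [2.298, 2.134, -0.015]
contact_force: [-3.7, -19.1, 9.2]
grip_width: 0.0404
gripper_force: 9.6
```

```bash
python3 s.py
```

```text
t 26.95 tcp [ 0.611   0.0561 -0.0248] F [ -3.7 -19.1   9.2] w 0.0404 gf 9.6
[[0.074, 0.997, -0.003], [0.997, -0.074, -0.01], [-0.011, -0.003, -1.0]]
0.0022 -0.1177 -19.351570993900232
```

The force rose to 19 N with no motion, so the tray is against the end stop. I'll back off, lift, move clear and verify.

Request:
apply_moves:
  moves:
    - [0, 0, 0, -0.006, 0, 0, -0.06]
    - [0, 0, 0, -0.01, 0, 0, -0.06]
    - [0, 0, 0, -0.02, 0, 0, -0.06]
    - [0, 0, 0, -0.02, 0, -0.01, -0.06]
    - [0, 0, 0, 0, 0, -0.035, -0.06]
    - [0, 0, 0, 0, 0, -0.035, -0.06]
    - [0, 0, 0, 0, 0, -0.035, -0.06]
    - [0, 0, 0, 0, 0, -0.035, -0.06]

```text
clock: 27.62
tcp_pos: [0.6076, 0.0103, 0.1267]
orientation: [-2.295, -2.144, -0.002]
contact_force: [0.7, -0.0, -0.6]
grip_width: 0.0398
gripper_force: 0.0
```

Request:
apply_moves:
  moves:
    - [0, 0, 0, -0.04, 0, 0, -0.06]
    - [0, 0, 0, -0.04, 0, 0, -0.06]
    - [0, 0, 0, -0.04, 0, 0, -0.06]
    - [0, 0, 0, -0.04, 0, 0, -0.06]
    - [0, 0, 0, -0.04, 0, 0, -0.06]
    - [0, 0, 0, -0.04, 0, 0, -0.06]
    - [0, 0, 0, -0.04, 0, 0, -0.06]
    - [0, 0, 0, -0.02, 0, 0, -0.06]

```text
clock: 28.28
tcp_pos: [0.5859, -0.2961, 0.1249]
orientation: [2.301, 2.137, -0.002]
contact_force: [0.4, -0.9, 0.1]
grip_width: 0.0401
gripper_force: 0.0
```

```bash
python3 -c "
from h import *
obs();t=grab_frame('top');f=grab_frame('side')
for n in('top','side'):
  for k in('tray','offcut'): print(k,n,[(round(d['p'],2),np.round(d['extent']).tolist()) for d in silhouettes(k,n)[:2]])
A=np.array([.6169,.1736]);x=np.array([.9976,-.069]);y=np.array([.069,.9976])
print([proj([*(A+l*x-.106*y),.03],'top').round(1).tolist() for l in(-.045,.045)])
cv2.imwrite('pics/end.png',np.hstack([cv2.resize(t[110:240,90:310],(400,236),interpolation=2),cv2.resize(f[100:230,190:410],(400,236),interpolation=2)]))"
```

```text
t 28.28 tcp [ 0.5859 -0.2961  0.1249] F [ 0.4 -0.9  0.1] w 0.0401 gf 0.0
[[0.074, 0.997, 0.0], [0.997, -0.074, -0.002], [-0.002, 0.0, -1.0]]
tray top [(0.65, [248.0, 165.0, 68.0, 42.0])]
offcut top [(0.67, [228.0, 167.0, 19.0, 18.0]), (0.59, [149.0, 198.0, 33.0, 18.0])]
tray side [(0.78, [308.0, 175.0, 57.0, 41.0]), (0.71, [250.0, 216.0, 20.0, 25.0])]
offcut side [(0.83, [237.0, 141.0, 19.0, 20.0])]
[[[276.7, 186.0]], [[279.7, 149.5]]]
```

View pics/end.png

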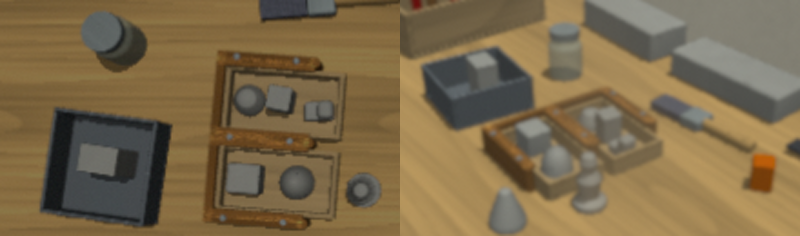

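The tray sits in the bay with its three stones standing. Its tail is at px 279.8 against the 279.7 expected for fully home. The offcut stands in the bin, and the bystanders are where they were.

```bash
python3 -c "
from bench import order
print(order.hand_in())"
```

```text
the job is handed in; nothing more can be done
None
```

The offcut block is in the grey bin, and the tray is fully home against the end stop with its three stones standing. I handed the job in at about 28 s; the hand-in returned no verdict.

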